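Feel for the dragging planet gear and set it in the reject nest

ROBOT

A 7-joint arm with a two-finger parallel gripper is mounted at the origin on the work surface. World frame = base frame: x ahead of the robot, y to its left, z up, the work surface at z = 0. Lengths are in m, angles in degrees, forces in N, time in s.
With the tool pointing down it reaches from about 0.35 to 0.775 m from the base axis. Payload 3.1 kg.
Tool frame: the origin (TCP) lies midway between the tips of the shut fingers; the grasp point (between the pads) lies 19 mm behind it; z points along the fingers, y is the direction in which the jaws open and shut (so a half turn about z gives the same grasp; the last joint's range is limited). The gripper opens to 85 mm and grips with 20 to 120 N. Pads are 22 mm wide; open, the fingers measure 114 mm over their backs; the gripper's body (76 mm by 85 mm) begins 54 mm behind the grasp point. The pads swing forward as they close: fully open they stand 13 mm farther back than shut.
Start: joints at [74.903, 17.813, 0.802, 86.603, -0.252, 75.585, -1.558], TCP at [0.121, -0.537, 0.231] pointing down, gripper open.
Joint ranges: [-154.91, 154.91], [-16.99, 109.72], [-72.82, 74.43], [7.12, 147.25], [-82.49, 262.49], [11.32, 116.49], [-174.64, 174.64]. Speed limits (degrees/s): [159.86, 159.86, 180, 180, 180, 180, 180].

INTERFACE

Orientations are given as [roll, pitch, yaw] about the fixed x, y, z axes, in that order (R = Rz(yaw) Ry(pitch) Rx(roll)).
In Python, from bench import sense, get_image, camera_params, sign_off gives the robot as it stands.
- The arm moves only by the tool carry_out, never from a script. Its argument "commands" is a list of rows, each a list of 5 numbers: the finger opening in m, from 0 to 0.0854, then the shift along the tool's x, y, z in m, then the turn about the tool's z in units of 6 degrees (1.0 is 6 degrees). In form: [[claw, x, y, z, turn], ...]. A call has 1 to 10 rows; each row shifts and turns the commanded pose from where the row before left it, along the tool's axes as they then stand; what a row does not reach is not made up. A row lasts 1/10 s, in which the tool goes at most 50 mm and 8.59 degrees, less where a joint would pass 70% of its speed; a pose out of reach is approached as far as the arm can. A call is refused whole if a number of a shift passes 0.05 or a number of a turn 1, either way. A call with a gripper value outside its range is refused whole. The fingers move at their own pace and stop on an object; "grip_force" is the grip in N (left out, the last holds). Time passes only in rows, so rows that do not move let the fingers close. It gives the time, the measured TCP pose, the force and the opening at its end, in the units of the state.
- sense(): the state, without advancing time (a new reading comes with each control period).
- get_image(name): name is "side" or "top"; returns (picture, depth): 384x512x3 uint8, red, green, blue; 384x512 float32, m along the optical axis (not along the pixel's ray), 0 where there is no reading.
- camera_params(name): a dict with "fx", "fy", "cx", "cy" (pixels), "world_to_cam" (4x4, takes a point from world to camera coordinates). Camera axes: x right, y down, z forward; pixel columns grow to the right and rows downward; lengths in m; the calibration is good to about 2 mm. A picture is of the moment at which its call begins. camera_params takes no time and is no camera call.
- sign_off(): hands the job in, once; it reports no verdict.
The state is a dict: "clock": time; "qpos": joint angles; "joint_vel": joint speeds; "joint_torque": joint torques, N m; "ee_pos": TCP position; "eef_rot": TCP orientation; "contact_force": force on the tool from outside, world axes, zero at the start; "wrist_torque": the same for the moment, N m; "grip_width": finger opening in m.
Only numpy, scipy, OpenCV 4.12 (cv2) and the standard library are available. Lean on these libraries where they do the work, as an engineer would, in place of code of your own. Each camera call takes 0.05 s, during which the arm holds its last target. There are 200 camera calls.

TASK

Turn each of the three brass planet gears on the aluminium carrier by about a quarter turn, leaving it turned, and feel for drag in its bearing. One of them drags clearly: then lift that unit, with its steel foot, out of the carrier and seat it upright and fully home in the pocket of the red reject nest, leaving the two good units seated where they are. Handle the units gently, without jamming or pressing them hard in their pockets, and leave the sun gear, ceramic block, swing arm and the other things alone.

Things in the scene. Friction and masses are not known exactly. Their poses are not given: they have to be found in the camera images.
- unit_a: one of three identical-looking planet units, standing loose in a carrier pocket that keys its foot: square steel foot 34 x 34 x 15 mm; brass gear, diameter 52, at 17.5 to 29.5 mm above the foot's underside; round brass hub, diameter 22, one piece with the gear, at 29.5 to 57.5 mm. 0.15 to 0.3 kg. Origin: centre of the foot's underside; z up; x, y along the foot's sides (they do not turn with the gear)
- unit_b: one of three identical-looking planet units, standing loose in a carrier pocket that keys its foot: square steel foot 34 x 34 x 15 mm; brass gear, diameter 52, at 17.5 to 29.5 mm above the foot's underside; round brass hub, diameter 22, one piece with the gear, at 29.5 to 57.5 mm. 0.15 to 0.3 kg. Origin: centre of the foot's underside; z up; x, y along the foot's sides (they do not turn with the gear)
- unit_c: one of three identical-looking planet units, standing loose in a carrier pocket that keys its foot: square steel foot 34 x 34 x 15 mm; brass gear, diameter 52, at 17.5 to 29.5 mm above the foot's underside; round brass hub, diameter 22, one piece with the gear, at 29.5 to 57.5 mm. 0.15 to 0.3 kg. Origin: centre of the foot's underside; z up; x, y along the foot's sides (they do not turn with the gear)
- gear_a: brass gear and hub of unit_a, one piece, turning without end either way about unit_a's z on the bearing in the foot. Origin on that axis, 17.5 mm above the foot's underside; x towards the dot. Any unit may be the faulty one: its gear takes about 0.27 N m to turn and keeps its angle to the foot when lifted by the hub; sound ones take 0.03 N m or less. The sunk journal of the faulty one bears on the pocket floor, unseen from outside
- gear_b: brass gear and hub of unit_b, one piece, turning without end either way about unit_b's z on the bearing in the foot. Origin on that axis, 17.5 mm above the foot's underside; x towards the dot. Any unit may be the faulty one: its gear takes about 0.27 N m to turn and keeps its angle to the foot when lifted by the hub; sound ones take 0.03 N m or less. The sunk journal of the faulty one bears on the pocket floor, unseen from outside
- gear_c: brass gear and hub of unit_c, one piece, turning without end either way about unit_c's z on the bearing in the foot. Origin on that axis, 17.5 mm above the foot's underside; x towards the dot. Any unit may be the faulty one: its gear takes about 0.27 N m to turn and keeps its angle to the foot when lifted by the hub; sound ones take 0.03 N m or less. The sunk journal of the faulty one bears on the pocket floor, unseen from outside
- dot_a (a point): blue paint dot, 6 mm, on top of the gear of unit_a, 17.5 mm from its axis and 29.5 mm above the foot's underside; goes round with the gear; at any angle at the start
- dot_b (a point): blue paint dot, 6 mm, on top of the gear of unit_b, 17.5 mm from its axis and 29.5 mm above the foot's underside; goes round with the gear; at any angle at the start
- dot_c (a point): blue paint dot, 6 mm, on top of the gear of unit_c, 17.5 mm from its axis and 29.5 mm above the foot's underside; goes round with the gear; at any angle at the start
- carrier: fixed aluminium planet carrier: round flange, diameter 196, 10 mm thick; three square bosses 54 mm wide, tops 26 mm above the worktop, each with a pocket 36.5 mm square, 14 mm deep (floor 12 mm above the worktop; a foot has 1.2 mm play each side). Origin: centre of underside; boss sides along x and y; pocket centres 58 mm out, at 180, 60 and -60 degrees from x
- reject_nest: fixed red steel nest: plate 90 x 90 x 10 mm with a square boss 54 mm wide, top 26 mm above the worktop, with an empty pocket 36.5 mm square, 14 mm deep, 2 mm chamfer. Origin: centre of underside; pocket sides along its x and y; a unit fits in any of the four quarter turns
- nest_pocket (a point): centre of the reject nest's pocket floor, 12 mm above the worktop; a seated unit's origin lies here
- sun_gear: black steel sun gear, loose bystander, diameter 54 mm, 30 mm tall; origin: centre of its underside
- align_block: white ceramic alignment block, loose bystander, 60 x 40 x 35 mm; origin: centre of its underside
- swing_pin (a point): lower end of the round locating pin (diameter 12 mm) at the tip of the grey swing arm, a bystander at the left, 55 mm above the worktop; the arm is 140 mm long from its post and reaches up to 119 mm above the worktop
- driver: screwdriver lying on the worktop, loose bystander
- oil_can: blue can, loose bystander, diameter 52 mm, 110 mm tall; origin: centre of its underside
There are look-alikes about, which are no part of the job. Leave any green or orange look-alike of the unit_c alone.

How it is judged (in metres and radians):
On the way:
1. each of the three gears has been turned (its dot at least 12 mm, about 40 degrees, from where it was) while all three units stand in their carrier pockets (distance of each of dot_a, dot_b, dot_c from where it was at the start of the episode above 0.012 m and distance of each of unit_a, unit_b, unit_c from where it was at the start of the episode below 0.006 m), for 0.2 s.
At the end, for the whole second after the job is handed in: the dragging unit (its journal bears on the nest) is released and at rest in the nest's pocket: centred within 4 mm, foot within 3 mm of the floor, upright within 4.5 degrees; the two good units stand upright in the carrier within 6 mm of their start (((horizontal distance between unit_a and nest_pocket below 0.004 m and z of unit_a in the frame of nest_pocket below 0.003 m and angle between each of unit_a, unit_b, unit_c's own z axis and vertical below 0.08 rad and linear speed of unit_a below 0.02 m/s and contact force between gear_a and reject_nest above 0.5 N and distance of each of unit_b, unit_c from where it was at the start of the episode below 0.006 m) or (horizontal distance between unit_b and nest_pocket below 0.004 m and z of unit_b in the frame of nest_pocket below 0.003 m and angle between each of unit_b, unit_a, unit_c's own z axis and vertical below 0.08 rad and linear speed of unit_b below 0.02 m/s and contact force between gear_b and reject_nest above 0.5 N and distance of each of unit_a, unit_c from where it was at the start of the episode below 0.006 m) or (horizontal distance between unit_c and nest_pocket below 0.004 m and z of unit_c in the frame of nest_pocket below 0.003 m and angle between each of unit_c, unit_a, unit_b's own z axis and vertical below 0.08 rad and linear speed of unit_c below 0.02 m/s and contact force between gear_c and reject_nest above 0.5 N and distance of each of unit_a, unit_b from where it was at the start of the episode below 0.006 m))); the robot touches nothing.
It fails at once if a unit is jammed or pressed in its carrier pocket with over 45 N (contact force between any of unit_a, unit_b, unit_c and carrier above 45 N).
It fails at once if a unit is jammed or pressed in the reject nest with over 45 N (contact force between any of unit_a, unit_b, unit_c and reject_nest above 45 N).
It fails at once if the sun gear, ceramic block, swing arm, screwdriver or oil can is disturbed (moved over 10 mm) (distance of any of sun_gear, align_block, swing_pin, driver, oil_can from where it was at the start of the episode above 0.01 m).
It also fails if it takes over 66 s, if anything falls off the work surface, if the arm or the gripper's body presses on something with over 40 N, if the wrist force passes 120 N, or if a joint passes its speed limit or range.

## Working session

There is one attempt and no reset: what is moved stays moved. The work goes in short steps, Python scripts to look and compute and a tool call to move; the robot and the scene stay as the last step left them, time stands still between calls to the robot, and variables do not carry over. Pictures are saved under pics/ and viewed, about 8 in all and at most 12, crops included, and the job is handed in when it is done.

Besides the shell and the picture viewer there is one more tool, called after "Emit:" as name(argument=value, ...) on one line, values as JSON. carry_out: Moves the arm, as the interface text tells. Its arguments: {"type":"object","properties":{"commands":{"type":"array"},"grip_force":{"type":"number"}},"required":["commands"]}

```bash
mkdir -p pics; cat > h.py <<'E'
import numpy as np, cv2
from bench import sense, get_image, camera_params, sign_off
def snap(n,f):
    im,d=get_image(n); cv2.imwrite(f'pics/{f}.png',im[:,:,::-1]); np.save(f'pics/{f}.npy',d); return im,d
def ray(n,u,v,z):
    c=camera_params(n);W=np.linalg.inv(np.array(c['world_to_cam']))
    r=W[:3,:3]@np.array([(u-c['cx'])/c['fx'],(v-c['cy'])/c['fy'],1]);o=W[:3,3]
    return o+r*(z-o[2])/r[2]
def proj(n,p):
    c=camera_params(n);q=np.array(c['world_to_cam'])@np.r_[p,1]
    return c['fx']*q[0]/q[2]+c['cx'],c['fy']*q[1]/q[2]+c['cy']
E
python3 - <<'E'
from h import *
print(sense())
for n in('top','side'):
    snap(n,n+'0'); print(n,camera_params(n))
a=cv2.imread('pics/top0.png');cv2.imwrite('pics/top0b.png',cv2.resize(a,(800,600)))
E
```

```text
{'clock': 0.0, 'qpos': array([74.90154257, 17.85782733,  0.80256955, 86.69335997, -0.25249674,
       75.58348327, -1.55881831]), 'joint_vel': array([ 0.02923107,  0.00970044, -0.02088225,  0.01201839, -0.02844304,
       -0.05030888,  0.03525089]), 'joint_torque': array([-6.55999133e-05, -3.79913628e+01,  1.45744421e-01, -2.30593479e+01,
        1.22799937e-02,  1.36271192e-02, -6.23466292e-06]), 'ee_pos': array([ 0.12084579, -0.53580634,  0.23023622]), 'eef_rot': array([-1.79867203e+02,  5.32057130e-03,  1.27123052e+01]), 'contact_force': array([ 0.01788187, -0.51346128,  0.09867291]), 'wrist_torque': array([0.01353359, 0.01035332, 0.04042484]), 'grip_width': 0.0851113791818697}
top {'fx': 370.2916275319604, 'fy': 370.2916275319604, 'cx': 251.07168755137772, 'cy': 188.252569140072, 'world_to_cam': array([[-0.00870767, -0.9999069 ,  0.01050589, -0.04150801],
       [-0.99716355,  0.00789734, -0.0748497 ,  0.55199827],
       [ 0.07475977, -0.01112786, -0.99713948,  1.05403428],
       [ 0.        ,  0.        ,  0.        ,  1.        ]])}
side {'fx': 466.24279948093556, 'fy': 466.24279948093556, 'cx': 256.1054064768206, 'cy': 180.35514314646474, 'world_to_cam': array([[-0.96493422, -0.26183428,  0.01856753,  0.49527214],
       [-0.15597432,  0.51504031, -0.84285556,  0.15468702],
       [ 0.21112545, -0.81619623, -0.53781944,  1.09023137],
       [ 0.        ,  0.        ,  0.        ,  1.        ]])}
```

View pics/top0b.png

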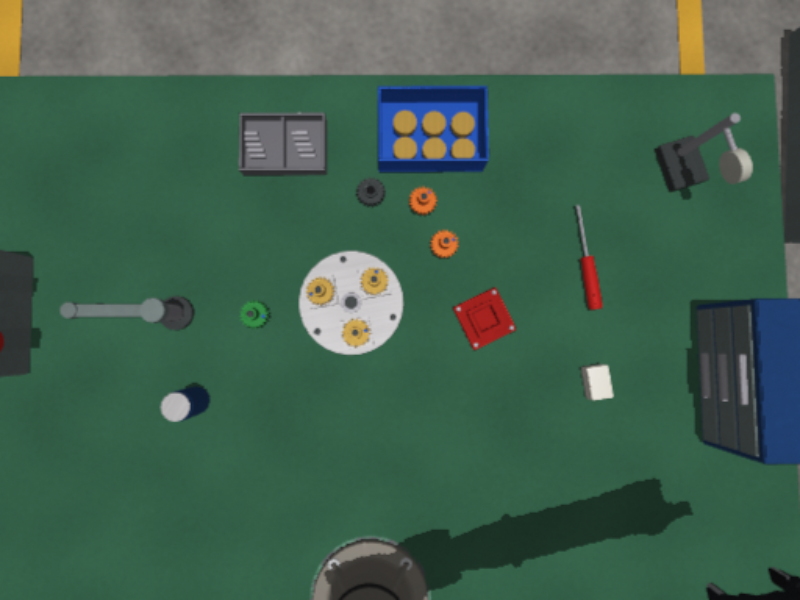

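View pics/side0.png

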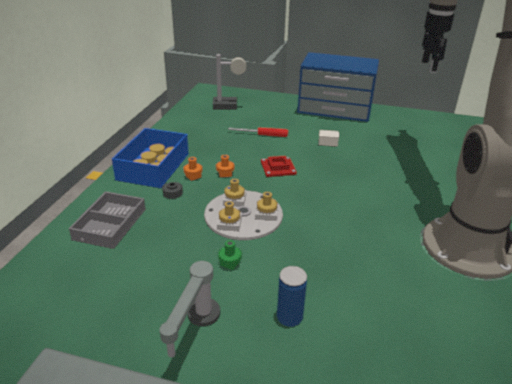

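Top view (800-wide pixels): the brass units are at (374,280), (320,291) and (356,333) on the white carrier at (351,302). The red nest is at (485,319). The look-alikes are green at (254,313), orange at (423,200) and (445,243), and brass discs in the blue bin at about (434,135). I choose the three brass units standing on the carrier.

```bash
cat > m.py <<'E'
from h import *
def world(n,d):
    c=camera_params(n);v,u=np.mgrid[:384,:512]
    P=np.stack([(u-c['cx'])/c['fx']*d,(v-c['cy'])/c['fy']*d,d,np.ones_like(d)],-1)
    return P@np.linalg.inv(np.array(c['world_to_cam'])).T
def comps(mask,lo,hi):
    n,l,s,c=cv2.connectedComponentsWithStats(mask.astype(np.uint8))
    return [(c[i],s[i,4],l==i) for i in range(1,n) if lo<=s[i,4]<=hi]
E
python3 - <<'E'
from m import *
for n in('top','side'):
    im=cv2.imread(f'pics/{n}0.png');d=np.load(f'pics/{n}0.npy');W=world(n,d);hsv=cv2.cvtColor(im,cv2.COLOR_BGR2HSV)
    H,S,V=hsv[...,0].astype(int),hsv[...,1],hsv[...,2]
    brass=(H>14)&(H<32)&(S>90)&(V>60)
    red=((H<5)|(H>174))&(S>150)&(V>60)
    blue=(H>100)&(H<125)&(S>100)
    for name,m in(('brass',brass),('hub',brass&(W[...,2]>.058)&(W[...,2]<.085)),('red',red&(W[...,2]<.05))):
        for c,a,k in comps(m,8,3000):
            if name=='hub': print(n,name,c.round(1),a,ray(n,*c,.0695)[:2].round(4),np.median(W[k][:,2]).round(4))
            else: print(n,name,c.round(1),a,np.median(W[k],0)[:3].round(4))
    # plane ref
    print('table z',np.median(W[...,2][ (H>60)&(H<90)&(d>0)]))
a=cv2.imread('pics/top0.png')[150:242,185:340]
b=cv2.imread('pics/side0.png')[145:240,185:310]
A=cv2.resize(a,(775,460),interpolation=2);cv2.imwrite('pics/c1.png',A)
E
```

```text
top brass [ 6.4 23.4] 670 [ 1.4674  1.1906 -0.7475]
top brass [441.7  23.4] 776 [ 1.4577 -1.0514 -0.7488]
top brass [258.7  85.9] 341 [ 0.8539 -0.0715  0.0372]
top brass [277.3  86.2] 335 [ 0.854  -0.1249  0.0332]
top brass [295.7  86.5] 331 [ 0.8547 -0.1807  0.0293]
top brass [286.3 147.7] 10 [ 0.6706 -0.1515  0.0027]
top brass [239.2 179.7] 202 [ 0.5737 -0.0118  0.0426]
top brass [204.8 185.8] 204 [0.5574 0.0845 0.043 ]
top brass [227.1 212.6] 207 [0.4802 0.0213 0.0431]
top hub [239.4 178.7] 39 [ 0.5747 -0.0135] 0.0698
top hub [204.1 185.6] 42 [0.5564 0.0845] 0.0692
top hub [227.6 212.6] 38 [0.4811 0.0199] 0.0699
top red [378.  180.8] 292 [ 0.5698 -0.4155  0.0235]
top red [309.6 203.5] 879 [ 0.5073 -0.2161  0.0117]
table z 0.0007700071983398615
side brass [154.1 154. ] 356 [ 0.8624 -0.1346  0.0314]
side brass [196.2 160.4] 8 [ 0.7202 -0.1175  0.0398]
side brass [ 93.9 175.1] 97 [ 1.7647 -1.0515 -0.7483]
side brass [234.4 189.8] 254 [ 0.5712 -0.0021  0.042 ]
side brass [266.7 203.3] 291 [0.4778 0.0319 0.0425]
side brass [229.1 213.3] 293 [0.5532 0.0963 0.0421]
side hub [234.6 182.6] 54 [ 0.5715 -0.0024] 0.0681
side hub [267.1 196.1] 62 [0.4783 0.0322] 0.068
side hub [229.1 205.9] 58 [0.5537 0.0972] 0.0673
side red [272.5 131.7] 204 [ 0.568  -0.4106  0.0191]
side red [277.7 166.1] 502 [ 0.5039 -0.1987  0.012 ]
table z 0.000404162225229987
```

View pics/c1.png

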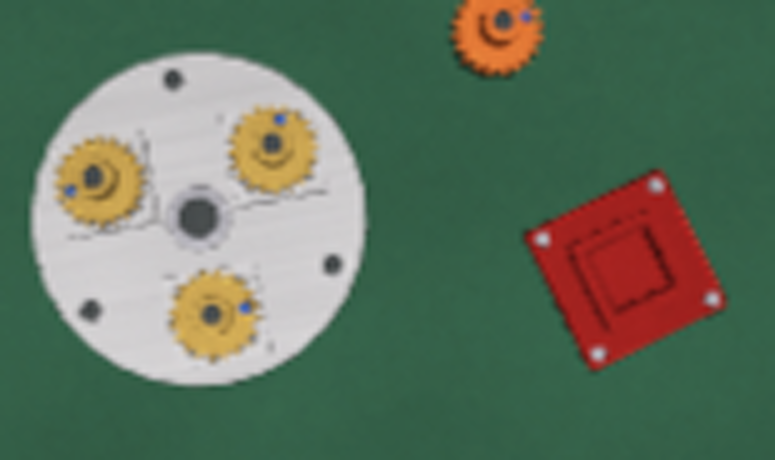

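```bash
python3 - <<'E'
from m import *
hubs=[(.5747,-.0135),(.5564,.0845),(.4811,.0199)]
im=cv2.imread('pics/side0.png');g=cv2.cvtColor(im,cv2.COLOR_BGR2GRAY);ds=np.load('pics/side0.npy');W=world('side',ds)
for h in hubs:
    u,v=proj('side',[*h,.0695]); 
    a=g[int(v)-5:int(v)+6,int(u)-5:int(u)+6]; w=a<75
    ys,xs=np.nonzero(w); 
    if len(ys): c=(xs.mean()+int(u)-5,ys.mean()+int(v)-5); print('pred',round(u,1),round(v,1),'bore',np.round(c,1),len(ys),ray('side',*c,.0695)[:2].round(4))
    k=(np.hypot(W[...,0]-h[0],W[...,1]-h[1])<.02)&(W[...,2]>.0665)
    print(W[k][:,:3].mean(0).round(4),k.sum())
for n in('top','side'):
    im=cv2.imread(f'pics/{n}0.png');hsv=cv2.cvtColor(im,cv2.COLOR_BGR2HSV)
    H,S,V=hsv[...,0],hsv[...,1],hsv[...,2]
    red=(((H<6)|(H>173))&(S>130)).astype(np.uint8)
    c=max([c for c in cv2.findContours(red,0,1)[0] if abs(cv2.minAreaRect(c)[0][0]-(309 if n=='top' else 277))<15],key=cv2.contourArea)
    q=cv2.approxPolyDP(cv2.convexHull(c),4,True)[:,0]
    w=np.array([ray(n,*p,.010)[:2] for p in q.astype(float)]); print(n,q.tolist(),w.round(4).tolist())
    P=np.array([ray(n,*p,.010)[:2] for p in cv2.convexHull(c)[:,0].astype(float)]);r=cv2.minAreaRect((P*1000).astype(np.float32));print(r)
print('screws',ray('top',310.05,203.45,.010))
d=np.load('pics/top0.npy');W=world('top',d)
k=(abs(W[...,0]-.507)<.06)&(abs(W[...,1]+.212)<.06)&(W[...,2]>.021)&(W[...,2]<.04)
P=W[k][:,:2]; print('boss',k.sum(),cv2.minAreaRect((P*1000).astype(np.float32)))
im=cv2.imread('pics/top0.png');hsv=cv2.cvtColor(im,cv2.COLOR_BGR2HSV)
k=((hsv[...,1]<70)&(hsv[...,2]>110)).astype(np.uint8)
for c in cv2.findContours(k,0,1)[0]:
    if cv2.contourArea(c)>1500: e=cv2.fitEllipse(c); print(e,ray('top',*e[0],.01))
s=np.s_[150:225,190:330];cv2.imwrite('pics/c2.png',cv2.resize(cv2.imread('pics/side0.png')[s],(784,420),interpolation=2))
E
```

```text
[ 0.5737 -0.0087  0.0695] 39
[0.5563 0.089  0.0694] 48
[0.4794 0.0248 0.0695] 43
top [[316, 184], [329, 211], [303, 223], [290, 197]] [[0.5635, -0.2373], [0.4839, -0.2736], [0.4496, -0.1968], [0.5258, -0.1601]]
((506.700439453125, -217.64659118652344), (89.8293228149414, 89.75321960449219), 25.717077255249023)
side [[295, 172], [267, 176], [261, 160], [284, 156]] [[0.4504, -0.1941], [0.5222, -0.1497], [0.5613, -0.2321], [0.5006, -0.276]]
((506.9458923339844, -215.95553588867188), (88.62738800048828, 108.27558135986328), 25.382190704345703)
screws [ 0.50645642 -0.2185447   0.01      ]
boss 197 ((505.5354919433594, -218.7213134765625), (54.167667388916016, 53.06032180786133), 24.760292053222656)
((224.24835205078125, 193.2550506591797), (66.194580078125, 66.64537048339844), 59.04841995239258) [0.53838928 0.0324317  0.01      ]
((479.759765625, 27.74195671081543), (60.02675247192383, 77.00112915039062), 164.0690460205078) [ 1.03810578 -0.74838742  0.01      ]
((222.06472778320312, 23.49024772644043), (50.05928421020508, 659.3099975585938), 89.90352630615234) [1.05396789 0.03734989 0.01      ]
```

View pics/c2.png

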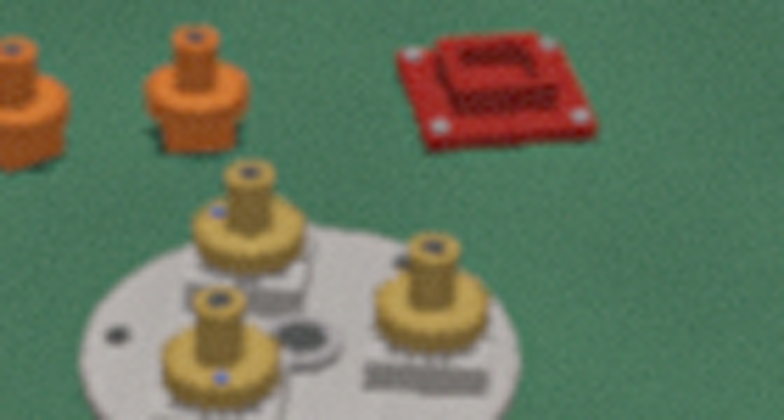

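```bash
python3 - <<'E'
from m import *
for p in((234.2,180.3),(228.9,203.1),(266.9,193.6)): print(ray('side',*p,.0695)[:2].round(4))
E
```

```text
[ 0.5757 -0.0125]
[0.5577 0.0865]
[0.4814 0.0219]
```

Emit:
carry_out(commands=[[0.06,0.029,-0.029,0,0],[0.06,0.029,-0.029,0,0],[0.06,0.029,-0.029,0,0],[0.06,0.029,-0.029,0,0],[0.06,0.029,-0.029,0,0],[0.06,0.029,-0.029,0,0],[0.06,0.029,-0.029,0,0],[0.06,0.029,-0.029,0,0],[0.06,0.029,-0.029,0,0],[0.06,0.029,-0.029,0,0]], grip_force=20)

```text
clock: 1.1
ee_pos: [0.3404, -0.1882, 0.2311]
eef_rot: [180.0, 0.0, 12.7]
contact_force: [1.1, -0.9, -1.1]
grip_width: 0.0599
```

Emit:
carry_out(commands=[[0.06,0.029,-0.029,0.0,0],[0.06,0.029,-0.029,0.01,0],[0.06,0.029,-0.029,0.02,0],[0.06,0.029,-0.029,0.02,0],[0.06,0.029,-0.029,0.02,0],[0.06,0.029,-0.029,0.02,0],[0.06,0,0,0,0],[0.06,0,0,0,0]])

```text
clock: 1.9
ee_pos: [0.4707, 0.0192, 0.1402]
eef_rot: [-179.9, 0.2, 12.9]
contact_force: [-0.1, -1.2, 0.5]
grip_width: 0.0601
```

```bash
cat > st.py <<'E'
from h import *
import sys
s=sense()
for k in('clock','qpos','ee_pos','eef_rot','contact_force','wrist_torque','grip_width'):print(k,np.round(s[k],4))
if len(sys.argv)>3:
    t=np.array(list(map(float,sys.argv[1:4])));from scipy.spatial.transform import Rotation as R
    print('tool shift',(R.from_euler('xyz',s['eef_rot'],degrees=True).as_matrix().T@(t-s['ee_pos'])).round(4))
E
python3 st.py .481 .0207 .044
```

```text
clock 1.9
qpos [ 24.543   16.3251 -34.7659 105.2248  10.413   61.8069 -91.2315]
ee_pos [0.4707 0.0192 0.1402]
eef_rot [-1.799325e+02  1.563000e-01  1.288310e+01]
contact_force [-0.1427 -1.226   0.4795]
wrist_torque [-0.0205 -0.0339  0.0087]
grip_width 0.0601
tool shift [0.0106 0.0009 0.0962]
```

Emit:
carry_out(commands=[[0.06,0.006,0.001,0.02,0],[0.06,0.004,0,0.02,0],[0.06,0,0,0.02,0],[0.06,0,0,0.018,0],[0.05,0,0,0.012,0],[0.05,0,0,0.005,0],[0.05,0,0,0,0],[0.05,0,0,0,0]])

```text
clock: 2.7
ee_pos: [0.4822, 0.0191, 0.0471]
eef_rot: [180.0, -0.1, 12.7]
contact_force: [0.7, 0.4, 0.4]
grip_width: 0.0501
```

```bash
python3 st.py .481 .0207 .044; python3 - <<'E'
from h import *
snap('side','s1'); cv2.imwrite('pics/s1c.png',cv2.resize(cv2.imread('pics/s1.png')[130:250,190:350],(800,600),interpolation=2))
E
```

```text
clock 2.7
qpos [ 21.1166  24.5869 -31.9758 109.8289  16.7283  50.0947 -96.677 ]
ee_pos [0.4822 0.0191 0.0471]
eef_rot [ 1.799666e+02 -8.270000e-02  1.268340e+01]
contact_force [0.7265 0.4319 0.4001]
wrist_torque [-0.0458  0.0114  0.0158]
grip_width 0.0501
tool shift [-0.0008 -0.0018  0.0031]
```

View pics/s1c.png

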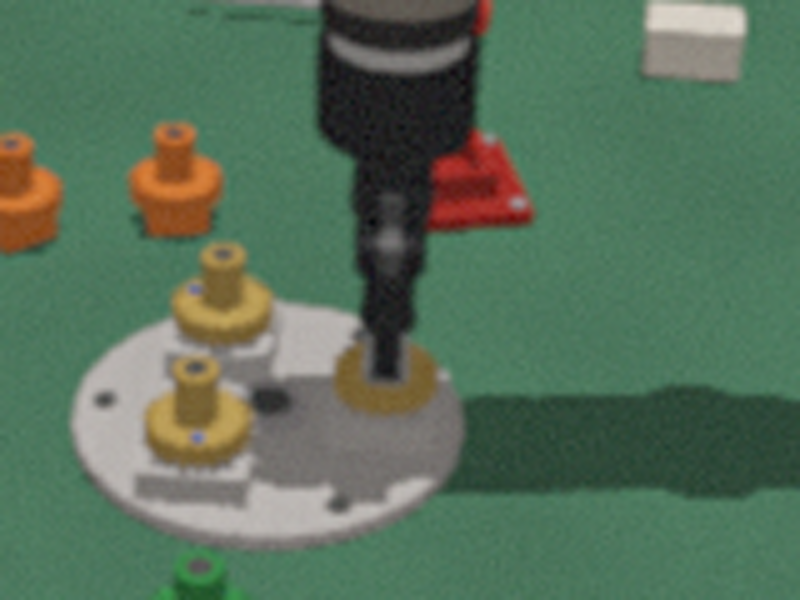

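The finger stands before unit a's hub at crop (385,350), over the gear and clear of its neighbours. I'll close gently and read the forces.

Emit:
carry_out(commands=[[0.035,-0.0005,-0.0015,0.002,0],[0.03,0,0,0,0],[0.018,0,0,0,0],[0.018,0,0,0,0],[0.018,0,0,0,0],[0.018,0,0,0,0]], grip_force=20)

```text
clock: 3.35
ee_pos: [0.4808, 0.0211, 0.0445]
eef_rot: [-180.0, -0.0, 12.7]
contact_force: [-0.2, 0.9, 1.9]
grip_width: 0.0213
```

```bash
python3 st.py .481 .0207 .044
```

```text
clock 3.35
qpos [ 20.8834  24.7413 -31.9505 110.0807  16.8406  49.7857 -96.9734]
ee_pos [0.4808 0.0211 0.0445]
eef_rot [-1.799871e+02 -2.050000e-02  1.272490e+01]
contact_force [-0.1509  0.9192  1.8981]
wrist_torque [0.1733 0.1076 0.0345]
grip_width 0.0213
tool shift [0.0001 0.0004 0.0005]
```

Emit:
carry_out(commands=[[0.018,0,0,0,0],[0.018,0,0,0,0.7],[0.018,0,0,0,0.8],[0.018,0,0,0,0.8],[0.018,0,0,0,0.8]], grip_force=40)

```text
clock: 3.85
ee_pos: [0.4805, 0.0221, 0.0446]
eef_rot: [-179.9, 0.0, -5.9]
contact_force: [-1.6, 1.5, 3.2]
grip_width: 0.0208
```

```bash
python3 st.py
```

```text
clock 3.85
qpos [  17.5452   23.8873  -27.7151  110.2112   14.3058   49.2701 -113.5049]
ee_pos [0.4805 0.0221 0.0446]
eef_rot [-1.799379e+02  1.080000e-02 -5.946900e+00]
contact_force [-1.5641  1.5075  3.2069]
wrist_torque [0.5603 0.338  0.3221]
grip_width 0.0208
```

Emit:
carry_out(commands=[[0.018,0,0,0,-0.9],[0.018,0,0,0,-0.9],[0.018,0,0,0,-0.9],[0.018,0,0,0,-0.9],[0.018,0,0,0,-0.9],[0.018,0,0,0,-0.9],[0.018,0,0,0,-0.9],[0.018,0,0,0,-0.9],[0.018,0,0,0,-0.9]])

```text
clock: 4.75
ee_pos: [0.4811, 0.0212, 0.0446]
eef_rot: [-180.0, -0.1, 42.9]
contact_force: [-1.5, 1.2, 3.2]
grip_width: 0.0206
```

```bash
python3 st.py .481 .0207 .044
```

```text
clock 4.75
qpos [ 26.121   26.4478 -38.9366 109.8858  21.0977  50.8643 -70.5763]
ee_pos [0.4811 0.0212 0.0446]
eef_rot [-1.799939e+02 -6.730000e-02  4.285490e+01]
contact_force [-1.4513  1.1831  3.207 ]
wrist_torque [ 0.3779  0.0341 -0.314 ]
grip_width 0.0206
tool shift [-0.0004  0.0003  0.0006]
```

Emit:
carry_out(commands=[[0.018,0,0,0,-0.9],[0.018,0,0,0,-0.9],[0.018,0,0,0,-0.9],[0.018,0,0,0,-0.9],[0.018,0,0,0,-0.9],[0.018,0,0,0,-0.9],[0.018,0,0,0,-0.9],[0.018,0,0,0,-0.9],[0.018,0,0,0,-0.9]])

```text
clock: 5.65
ee_pos: [0.4823, 0.0211, 0.0446]
eef_rot: [179.8, -0.1, 91.4]
contact_force: [1.8, 2.2, -1.6]
grip_width: 0.0207
```

```bash
python3 st.py .481 .0207 .044
```

```text
clock 5.65
qpos [ 34.204   30.4097 -50.4723 109.5833  29.0101  53.4624 -28.815 ]
ee_pos [0.4823 0.0211 0.0446]
eef_rot [ 1.79821e+02 -8.24000e-02  9.14360e+01]
contact_force [ 1.7535  2.1544 -1.6057]
wrist_torque [ 0.384  -0.4797 -0.2928]
grip_width 0.0207
tool shift [-0.0003 -0.0013  0.0006]
```

Emit:
carry_out(commands=[[0.03,0,0,0,0],[0.05,0,0,0,0],[0.05,0,0,-0.02,0],[0.05,0,0,-0.02,0],[0.05,0.021,0.026,-0.01,0],[0.05,0.021,0.026,0,0],[0.05,0.021,0.026,0,0],[0.05,0,0,0,0]], grip_force=20)

```text
clock: 6.45
ee_pos: [0.5596, 0.0898, 0.0947]
eef_rot: [179.8, -0.2, 91.4]
contact_force: [0.1, -0.4, -0.3]
grip_width: 0.0501
```

```bash
python3 st.py .5574 .0860 .045; python3 - <<'E'
from h import *
snap('side','s2'); cv2.imwrite('pics/s2c.png',cv2.resize(cv2.imread('pics/s2.png')[130:250,190:350],(800,600),interpolation=2))
E
```

```text
clock 6.45
qpos [ 23.4316  35.1007 -49.9947  93.7398  28.9576  64.7484 -32.5533]
ee_pos [0.5596 0.0898 0.0947]
eef_rot [179.8224  -0.235   91.4473]
contact_force [ 0.0523 -0.3585 -0.2662]
wrist_torque [-0.0294  0.0233  0.0545]
grip_width 0.0501
tool shift [-0.004  -0.0024  0.0497]
```

View pics/s2c.png

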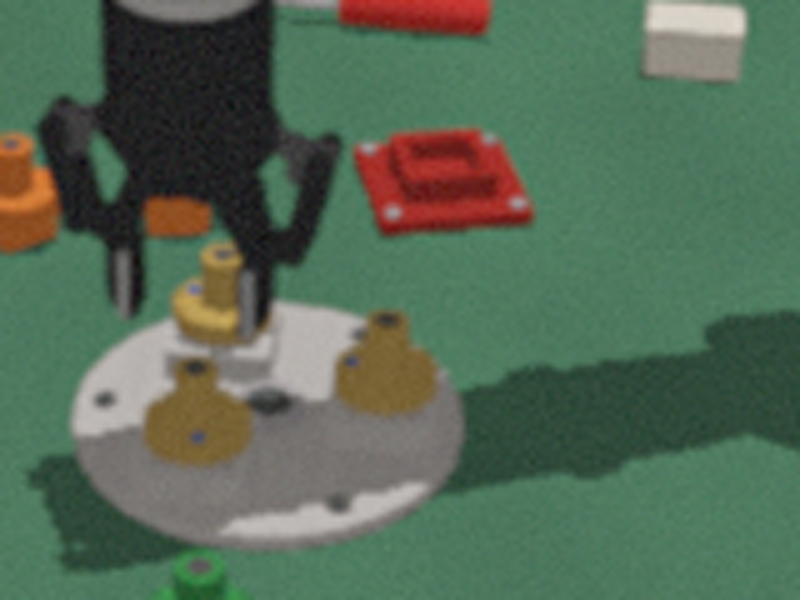

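Unit a stands in its pocket with its dot now at crop (350,361). It was hidden on the far side before, so the gear did turn. Next is unit b.

Emit:
carry_out(commands=[[0.05,-0.003,-0.0024,0.01,0],[0.05,0,0,0.014,0],[0.05,0,0,0.014,0],[0.05,0,0,0.009,0],[0.04,0,0,0.002,0],[0.03,0,0,0,0]])

```text
clock: 7.1
ee_pos: [0.5545, 0.0823, 0.0447]
eef_rot: [-179.9, 0.0, 91.3]
contact_force: [-0.5, 0.6, -0.2]
grip_width: 0.0301
```

```bash
python3 st.py .5574 .0860 .045
```

```text
clock 7.1
qpos [ 22.7746  37.9115 -47.7835  97.2288  31.8714  59.4679 -34.4925]
ee_pos [0.5545 0.0823 0.0447]
eef_rot [-1.79934e+02  2.50000e-03  9.13052e+01]
contact_force [-0.5267  0.5772 -0.1798]
wrist_torque [ 0.0186 -0.0015  0.0368]
grip_width 0.0301
tool shift [ 0.0036  0.003  -0.0003]
```

Emit:
carry_out(commands=[[0.03,0.002,0.0015,0,0],[0.03,0,0,0,0]])

```text
clock: 7.3
ee_pos: [0.5571, 0.0853, 0.046]
eef_rot: [179.9, -0.0, 91.3]
contact_force: [0.9, -0.5, -0.1]
grip_width: 0.0302
```

```bash
python3 st.py .5574 .0860 .045
```

```text
clock 7.3
qpos [ 22.4412  38.0045 -47.7963  96.831   31.9054  59.5979 -34.6404]
ee_pos [0.5571 0.0853 0.046 ]
eef_rot [ 1.798998e+02 -4.850000e-02  9.133690e+01]
contact_force [ 0.9409 -0.4671 -0.1138]
wrist_torque [ 0.0328 -0.0167 -0.0065]
grip_width 0.0302
tool shift [0.0007 0.0003 0.001 ]
```

Good, centred. I'll close, turn by plus about 80°, and read the torque partway.

Emit:
carry_out(commands=[[0.018,0,0,0,0],[0.018,0,0,0,0],[0.018,0,0,0,0]])

```text
clock: 7.6
ee_pos: [0.5572, 0.085, 0.046]
eef_rot: [179.9, -0.0, 91.3]
contact_force: [0.9, 0.8, 2.1]
grip_width: 0.021
```

```bash
python3 st.py .5574 .0860 .045
```

```text
clock 7.6
qpos [ 22.4627  37.9973 -47.7786  96.8452  31.9146  59.5698 -34.6381]
ee_pos [0.5572 0.085  0.046 ]
eef_rot [ 1.79882e+02 -4.12000e-02  9.13148e+01]
contact_force [0.8851 0.8004 2.1498]
wrist_torque [ 0.0963 -0.2781  0.0049]
grip_width 0.021
tool shift [0.001  0.0002 0.001 ]
```

Emit:
carry_out(commands=[[0.018,0,0,0,0.8],[0.018,0,0,0,0.9],[0.018,0,0,0,0.9],[0.018,0,0,0,0.9],[0.018,0,0,0,0.9],[0.018,0,0,0,0.9],[0.018,0,0,0,0.9],[0.018,0,0,0,0.9]])

```text
clock: 8.4
ee_pos: [0.5559, 0.0855, 0.0459]
eef_rot: [-179.9, -0.0, 48.5]
contact_force: [-0.6, 0.9, 3.9]
grip_width: 0.0211
```

```bash
python3 st.py .5574 .0860 .045
```

```text
clock 8.4
qpos [ 16.3107  34.5125 -37.8604  97.1312  24.4482  56.8985 -71.7601]
ee_pos [0.5559 0.0855 0.0459]
eef_rot [-1.799368e+02 -1.830000e-02  4.852150e+01]
contact_force [-0.5872  0.9072  3.9072]
wrist_torque [0.3265 0.3493 0.0506]
grip_width 0.0211
tool shift [0.0014 0.0008 0.0009]
```

Emit:
carry_out(commands=[[0.018,0,0,0,0.9],[0.018,0,0,0,0.9],[0.018,0,0,0,0.9],[0.018,0,0,0,0.9],[0.018,0,0,0,0.9],[0.018,0,0,0,0.9],[0.018,0,0,0,0.9],[0.018,0,0,0,0.9]])

```text
clock: 9.2
ee_pos: [0.5555, 0.0872, 0.0458]
eef_rot: [-179.8, 0.0, 5.4]
contact_force: [-1.1, 3.4, 2.8]
grip_width: 0.0208
```

```bash
python3 st.py .5574 .0860 .045
```

```text
clock 9.2
qpos [   9.46     31.977   -27.7629   97.4155   17.3071   54.9373 -109.3738]
ee_pos [0.5555 0.0872 0.0458]
eef_rot [-1.798166e+02  4.270000e-02  5.380700e+00]
contact_force [-1.1487  3.4172  2.7753]
wrist_torque [0.7358 0.2696 0.0745]
grip_width 0.0208
tool shift [0.0018 0.0014 0.0008]
```

Emit:
carry_out(commands=[[0.03,0,0,0,0],[0.05,0,0,0,0],[0.05,0,0,-0.02,0],[0.05,0,0,-0.02,0],[0.05,0.003,0.025,-0.01,0],[0.05,0.003,0.025,0,0],[0.05,0.003,0.025,0,0],[0.05,0,0.025,0,0],[0.05,0,0,0,0],[0.05,0,0,0,0]])

```text
clock: 10.2
ee_pos: [0.5746, -0.0152, 0.0948]
eef_rot: [-180.0, 0.1, 5.4]
contact_force: [0.0, 0.3, -0.2]
grip_width: 0.05
```

```bash
python3 st.py .5757 -.0128 .045
```

```text
clock 10.2
qpos [ 19.4042  29.7459 -27.6145  92.6651  15.1774  61.4038 -97.0077]
ee_pos [ 0.5746 -0.0152  0.0948]
eef_rot [-1.799933e+02  5.980000e-02  5.426800e+00]
contact_force [ 0.0054  0.2669 -0.1556]
wrist_torque [ 0.0375 -0.0087  0.0529]
grip_width 0.05
tool shift [ 0.0014 -0.0023  0.0498]
```

Emit:
carry_out(commands=[[0.05,0.001,-0.002,0.01,0],[0.05,0,0,0.014,0],[0.05,0,0,0.014,0],[0.05,0,0,0.009,0],[0.04,0,0,0.002,0],[0.03,0,0,0,0],[0.03,0,0,0,0]])

```text
clock: 10.9
ee_pos: [0.5762, -0.012, 0.0467]
eef_rot: [180.0, -0.1, 5.5]
contact_force: [0.2, 0.3, 0.2]
grip_width: 0.0298
```

```bash
python3 st.py .5757 -.0128 .045
```

```text
clock 10.9
qpos [ 18.251   33.0179 -26.5145  95.1654  17.1057  55.8129 -98.7279]
ee_pos [ 0.5762 -0.012   0.0467]
eef_rot [ 1.799958e+02 -5.640000e-02  5.518500e+00]
contact_force [0.1622 0.3436 0.1813]
wrist_torque [-0.0454 -0.0416  0.0009]
grip_width 0.0298
tool shift [-0.0006  0.0008  0.0017]
```

Emit:
carry_out(commands=[[0.018,0,0,0,0],[0.018,0,0,0,0],[0.018,0,0,0,0],[0.018,0,0,0,-0.8],[0.018,0,0,0,-0.9],[0.018,0,0,0,-0.9],[0.018,0,0,0,-0.9],[0.018,0,0,0,-0.9],[0.018,0,0,0,-0.9]])

```text
clock: 11.8
ee_pos: [0.5761, -0.012, 0.047]
eef_rot: [180.0, -0.0, 37.5]
contact_force: [-0.4, -0.2, 0.7]
grip_width: 0.021
```

```bash
python3 st.py .5757 -.0128 .045
```

```text
clock 11.8
qpos [ 23.2604  34.7162 -34.0406  94.9688  22.3101  57.171  -70.7815]
ee_pos [ 0.5761 -0.012   0.047 ]
eef_rot [ 1.799599e+02 -4.300000e-02  3.752290e+01]
contact_force [-0.4352 -0.1922  0.7054]
wrist_torque [ 0.0239  0.0537 -0.0408]
grip_width 0.021
tool shift [-0.0008  0.0004  0.002 ]
```

Emit:
carry_out(commands=[[0.018,0,0,0,-0.9],[0.018,0,0,0,-0.9],[0.018,0,0,0,-0.9],[0.018,0,0,0,-0.9],[0.018,0,0,0,-0.9],[0.018,0,0,0,-0.9],[0.018,0,0,0,-0.9],[0.018,0,0,0,-0.9],[0.018,0,0,0,-0.9],[0.018,0,0,0,-0.9]])

```text
clock: 12.8
ee_pos: [0.5763, -0.0118, 0.0469]
eef_rot: [179.9, -0.0, 91.5]
contact_force: [-0.4, 0.9, 1.8]
grip_width: 0.0206
```

```bash
python3 st.py .5757 -.0128 .045
```

```text
clock 12.8
qpos [ 30.9718  38.7897 -46.5677  94.6659  31.5346  60.4001 -23.7948]
ee_pos [ 0.5763 -0.0118  0.0469]
eef_rot [ 1.799179e+02 -2.120000e-02  9.151750e+01]
contact_force [-0.4153  0.8645  1.7771]
wrist_torque [ 0.1772  0.0063 -0.009 ]
grip_width 0.0206
tool shift [-0.001  -0.0006  0.0019]
```

c is free as well (|Tz| 0.05 or less, against 0.31 both ways for a), so a is the dragging unit. I'll go back to a.

Emit:
carry_out(commands=[[0.03,0,0,0,0],[0.05,0,0,0,0],[0.05,0,0,-0.02,0],[0.05,0,0,-0.02,0],[0.05,0.009,-0.024,-0.01,0],[0.05,0.009,-0.024,0,0],[0.05,0.009,-0.024,0,0],[0.05,0.009,-0.022,0,0],[0.05,0,0,0,-0.75],[0.05,0,0,0,-0.75]])

```text
clock: 13.8
ee_pos: [0.4801, 0.0216, 0.0964]
eef_rot: [-180.0, 0.1, 100.5]
contact_force: [0.3, -0.5, -0.1]
grip_width: 0.0498
```

```bash
python3 - <<'E'
from h import *
snap('side','s3'); snap('top','t3')
a=cv2.resize(cv2.imread('pics/s3.png')[150:250,190:330],(560,400),interpolation=2)
cv2.imwrite('pics/s3c.png',a)
E
python3 st.py .481 .0210 .044
```

```text
clock 13.9
qpos [ 37.9585  26.9164 -55.2204 106.5827  25.494   59.8866 -17.3573]
ee_pos [0.4807 0.0215 0.0963]
eef_rot [-1.799925e+02  3.190000e-02  1.002288e+02]
contact_force [0.2477 0.6476 0.1569]
wrist_torque [ 0.0289 -0.0395  0.0086]
grip_width 0.0504
tool shift [-0.0005  0.0002  0.0523]
```

View pics/s3c.png

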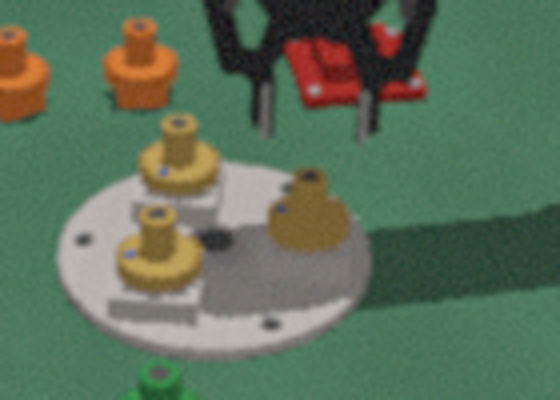

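All three dots have moved: a is at crop (280,210), b at (130,254) and c at (163,172). All the units are seated. Now I'll grasp a.

Emit:
carry_out(commands=[[0.05,-0.0005,0,0.015,0],[0.05,0,0,0.015,0],[0.05,0,0,0.012,0],[0.05,0,0,0.008,0],[0.04,0,0,0.002,0],[0.03,0,0,0,0],[0.018,0,0,0,0],[0.018,0,0,0,0],[0.018,0,0,0,0]], grip_force=20)

```text
clock: 14.8
ee_pos: [0.4816, 0.0215, 0.0446]
eef_rot: [179.9, -0.0, 100.3]
contact_force: [1.5, -0.0, -2.4]
grip_width: 0.0212
```

```bash
python3 st.py .481 .0210 .044
```

```text
clock 14.8
qpos [ 34.9875  30.9685 -51.8187 109.5591  29.9966  53.9958 -20.8935]
ee_pos [0.4816 0.0215 0.0446]
eef_rot [ 1.799215e+02 -5.100000e-03  1.003038e+02]
contact_force [ 1.4581 -0.0481 -2.3712]
wrist_torque [ 0.1314 -0.2381 -0.002 ]
grip_width 0.0212
tool shift [-0.0004 -0.0006  0.0006]
```

Emit:
carry_out(commands=[[0.018,0,0,0,0],[0.018,0,0,0,0],[0.018,0,0,-0.002,0],[0.018,0,0,-0.003,0],[0.018,0,0,-0.003,0],[0.018,0,0,-0.003,0],[0.018,0,0,-0.003,0],[0.018,0,0,-0.004,0]], grip_force=45)

```text
clock: 15.6
ee_pos: [0.4796, 0.0207, 0.0622]
eef_rot: [-179.8, 0.0, 100.3]
contact_force: [-0.6, -0.9, -3.0]
grip_width: 0.0207
```

```bash
python3 st.py
```

```text
clock 15.6
qpos [ 36.0899  29.5311 -53.0735 108.6706  28.347   56.1988 -19.5634]
ee_pos [0.4796 0.0207 0.0622]
eef_rot [-1.798123e+02  4.240000e-02  1.003154e+02]
contact_force [-0.6334 -0.8843 -2.9531]
wrist_torque [ 0.0356  0.0278 -0.0047]
grip_width 0.0207
```

Emit:
carry_out(commands=[[0.018,0,0,-0.015,0],[0.018,0,0,-0.02,-0.5],[0.018,0,0,-0.02,-0.5],[0.018,0,0,0,-0.5],[0.018,0,0,0,-0.5],[0.018,0,0,0,-0.5],[0.018,0,0,0,0]])

```text
clock: 16.3
ee_pos: [0.4807, 0.0211, 0.118]
eef_rot: [-180.0, 0.0, 115.3]
contact_force: [-0.2, 0.2, -2.6]
grip_width: 0.0211
```

Emit:
carry_out(commands=[[0.018,-0.013,-0.004,0,0],[0.018,-0.026,-0.009,0,0],[0.018,-0.026,-0.009,0,0],[0.018,-0.026,-0.009,0,0],[0.018,-0.026,-0.009,0,0],[0.018,-0.026,-0.009,0,0],[0.018,-0.026,-0.009,0,0],[0.018,-0.026,-0.009,0,0],[0.018,-0.02,-0.008,0,0],[0.018,-0.012,-0.004,0,0]])

```text
clock: 17.3
ee_pos: [0.5057, -0.222, 0.117]
eef_rot: [-179.9, 0.1, 115.0]
contact_force: [0.4, -0.8, -2.7]
grip_width: 0.0203
```

Emit:
carry_out(commands=[[0.018,0,0,0,0],[0.018,0,0,0,0],[0.018,0,0,0,0]])

```text
clock: 17.6
ee_pos: [0.5067, -0.2156, 0.1175]
eef_rot: [180.0, -0.1, 115.5]
contact_force: [-0.4, 0.4, -2.3]
grip_width: 0.0205
```

```bash
python3 st.py .5065 -.2180 .075; python3 - <<'E'
from h import *
snap('side','s4'); snap('top','t4')
a=cv2.resize(cv2.imread('pics/s4.png')[90:190,210:350],(784,560),interpolation=2)
cv2.imwrite('pics/s4c.png',a)
E
```

```text
clock 17.6
qpos [ 59.9418  34.2817 -56.2854  94.5215  30.3208  67.8614  21.9039]
ee_pos [ 0.5067 -0.2156  0.1175]
eef_rot [ 1.799753e+02 -5.440000e-02  1.154730e+02]
contact_force [-0.3713  0.3901 -2.2764]
wrist_torque [ 0.0047 -0.0159  0.0049]
grip_width 0.0205
tool shift [-0.0021 -0.0013  0.0425]
```

View pics/s4c.png

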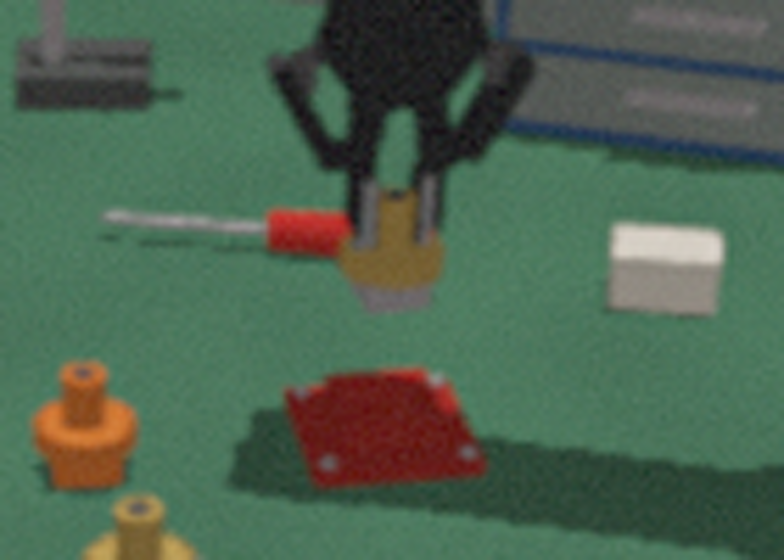

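```bash
python3 - <<'E'
from m import *
e=[];N=[];B=[]
for i in range(8):
    im,d=get_image('top'); s=sense(); e.append(np.r_[s['ee_pos'],s['eef_rot'][2]])
    im2,d2=get_image('side');s=sense(); e.append(np.r_[s['ee_pos'],s['eef_rot'][2]])
e=np.array(e);print(e.mean(0).round(4),e.std(0).round(4))
# nest boss top from first image: averaged depth mask sides
d=np.load('pics/top0.npy');W=world('top',d)
# carrier check: same method on brass hub/gear with known grasp
k=(abs(W[...,0]-.506)<.05)&(abs(W[...,1]+.218)<.05)
for lo,hi in((.007,.0135),(.022,.03),(.010,.018)):
    P=W[k&(W[...,2]>lo)&(W[...,2]<hi)][:,:2]; print(lo,len(P),P.mean(0).round(4))
E
python3 st.py .506 -.2180 .044
```

```text
[  0.5067  -0.2174   0.1173 115.3393] [0.     0.0005 0.0001 0.046 ]
0.007 556 [ 0.506  -0.2177]
0.022 182 [ 0.5048 -0.2187]
0.01 450 [ 0.5063 -0.2185]
clock 18.5
qpos [ 60.0136  34.3225 -56.1751  94.4416  30.3773  67.8633  21.917 ]
ee_pos [ 0.5066 -0.2177  0.1173]
eef_rot [-1.799963e+02 -2.400000e-03  1.153071e+02]
contact_force [-0.7812  0.5931 -3.4248]
wrist_torque [ 0.049   0.0285 -0.014 ]
grip_width 0.0203
tool shift [ 0.     -0.0007  0.0733]
```

Emit:
carry_out(commands=[[0.018,0,-0.0004,0.01,0],[0.018,0,0,0.015,0],[0.018,0,0,0.015,0],[0.018,0,0,0.01,0],[0.018,0,0,0.004,0],[0.018,0,0,0,0]])

```text
clock: 19.1
ee_pos: [0.5057, -0.2176, 0.0622]
eef_rot: [-179.9, -0.1, 115.3]
contact_force: [-1.0, -1.0, -2.4]
grip_width: 0.0202
```

Emit:
carry_out(commands=[[0.018,0,0,0.0015,0],[0.018,0,0,0.0015,0],[0.018,0,0,0.0015,0],[0.018,0,0,0.0005,0]])

```text
clock: 19.5
ee_pos: [0.5064, -0.2179, 0.0584]
eef_rot: [180.0, 0.0, 115.3]
contact_force: [-0.0, -0.4, -2.2]
grip_width: 0.0205
```

```bash
python3 st.py .5062 -.2180 .044; python3 - <<'E'
from h import *
snap('side','s5'); snap('top','t5')
a=cv2.resize(cv2.imread('pics/s5.png')[110:190,230:330],(750,600),interpolation=2)
cv2.imwrite('pics/s5c.png',a)
E
```

```text
clock 19.5
qpos [ 58.1975  38.0004 -53.2775  98.0393  34.1226  61.6496  19.1105]
ee_pos [ 0.5064 -0.2179  0.0584]
eef_rot [1.799967e+02 1.920000e-02 1.153111e+02]
contact_force [-0.0298 -0.4412 -2.2408]
wrist_torque [ 0.025  -0.0338 -0.0021]
grip_width 0.0205
tool shift [ 0.     -0.0002  0.0144]
```

View pics/s5c.png

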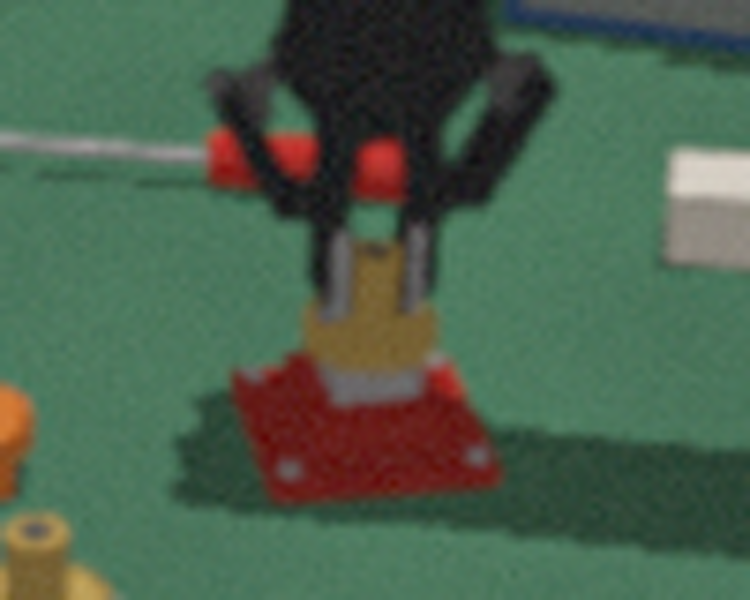

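The foot, with its lower edge at crop (375,403), hovers just over the boss and parallel to it, and there is no contact yet.

Emit:
carry_out(commands=[[0.018,0,0,0.001,0],[0.018,0,0,0.001,0],[0.018,0,0,0.001,0]])

```text
clock: 19.9
ee_pos: [0.5069, -0.2181, 0.0556]
eef_rot: [179.9, 0.1, 115.3]
contact_force: [0.8, -1.4, -1.8]
grip_width: 0.0206
```

Emit:
carry_out(commands=[[0.018,0,0,0.001,0],[0.018,0,0,0.001,0],[0.018,0,0,0.001,0]])

```text
clock: 20.2
ee_pos: [0.5069, -0.2181, 0.0525]
eef_rot: [179.9, 0.1, 115.3]
contact_force: [1.9, -1.7, -1.4]
grip_width: 0.0202
```

Emit:
carry_out(commands=[[0.018,0,0,0.001,0],[0.018,0,0,0.001,0]])

```text
clock: 20.4
ee_pos: [0.5069, -0.2181, 0.0505]
eef_rot: [179.9, 0.1, 115.3]
contact_force: [1.9, -1.6, 0.3]
grip_width: 0.0206
```

Emit:
carry_out(commands=[[0.018,-0.0005,0.0003,0.0,0],[0.018,0,0,0.001,0],[0.018,0,0,0.001,0]])

```text
clock: 20.7
ee_pos: [0.507, -0.2182, 0.0483]
eef_rot: [180.0, 0.0, 115.3]
contact_force: [2.0, -1.3, -0.6]
grip_width: 0.0206
```

Emit:
carry_out(commands=[[0.018,0,0,0.001,0],[0.018,0,0,0.001,0]])

```text
clock: 20.9
ee_pos: [0.507, -0.2182, 0.0463]
eef_rot: [180.0, 0.0, 115.3]
contact_force: [1.5, -0.3, 0.9]
grip_width: 0.0206
```

Emit:
carry_out(commands=[[0.018,0,0,0.0007,0],[0.018,0,0,0.0003,0]])

```text
clock: 21.1
ee_pos: [0.507, -0.2182, 0.0453]
eef_rot: [180.0, 0.0, 115.3]
contact_force: [2.6, -1.3, -0.0]
grip_width: 0.0206
```

```bash
python3 st.py .5062 -.2180 .044
```

```text
clock 21.1
qpos [ 57.6904  38.9522 -52.5305  98.5944  35.0337  60.3506  18.4726]
ee_pos [ 0.507  -0.2182  0.0453]
eef_rot [1.799805e+02 9.500000e-03 1.153128e+02]
contact_force [ 2.6056 -1.347  -0.0384]
wrist_torque [-0.1839 -0.514  -0.0391]
grip_width 0.0206
tool shift [ 0.0005 -0.0006  0.0013]
```

Emit:
carry_out(commands=[[0.018,0,0.0004,0.0005,0],[0.018,0,0,0,0]])

```text
clock: 21.3
ee_pos: [0.507, -0.2181, 0.0447]
eef_rot: [-180.0, 0.0, 115.3]
contact_force: [2.3, -1.2, -0.7]
grip_width: 0.0207
```

Emit:
carry_out(commands=[[0.018,0,0,0.0005,0],[0.018,0,0,0,0]])

```text
clock: 21.5
ee_pos: [0.5071, -0.2182, 0.0446]
eef_rot: [-180.0, 0.0, 115.3]
contact_force: [0.6, -1.4, 2.4]
grip_width: 0.0207
```

The floor is felt (about +5 N over the hanging weight) at the same TCP height as in the carrier. Release and withdraw.

Emit:
carry_out(commands=[[0.025,0,0,0,0],[0.035,0,0,0,0],[0.05,0,0,0,0],[0.05,0,0,-0.01,0],[0.05,0,0,-0.02,0],[0.05,0,0,-0.03,0],[0.05,0,0,-0.04,0],[0.05,0,0,-0.04,0],[0.05,0,0,0,0],[0.05,0,0,0,0]], grip_force=20)

```text
clock: 22.5
ee_pos: [0.5078, -0.2179, 0.1859]
eef_rot: [179.9, 0.1, 115.3]
contact_force: [0.3, 0.1, -0.7]
grip_width: 0.0501
```

Emit:
carry_out(commands=[[0.05,0.04,-0.04,0,0],[0.05,0.04,-0.04,0,0],[0.05,0.04,-0.04,0,0],[0.05,0,0,0,0],[0.05,0,0,0,0]])

```text
clock: 23.0
ee_pos: [0.3629, -0.1685, 0.1832]
eef_rot: [-179.7, 0.1, 115.1]
contact_force: [1.2, -0.8, 0.5]
grip_width: 0.05
```

```bash
python3 - <<'E'
from m import *
print(sense()['ee_pos'],sense()['contact_force'])
for n in('top','side'):
    im,d=snap(n,n+'9');W=world(n,d);hsv=cv2.cvtColor(im,cv2.COLOR_RGB2HSV);H,S,V=hsv[...,0].astype(int),hsv[...,1],hsv[...,2]
    b=(H>14)&(H<32)&(S>80)&(V>40)&(W[...,0]<.7)
    for c,a,k in comps(b&(W[...,2]>.058)&(W[...,2]<.1),8,400): print(n,c.round(1),a,ray(n,*c,.0695)[:2].round(4),'z',W[k][:,2].max().round(4),np.median(W[k][:,2]).round(4))
t=cv2.resize(cv2.imread('pics/top9.png')[150:230,185:335],(750,400),interpolation=2)
s=cv2.imread('pics/side9.png')[135:245,190:340];s=cv2.resize(s,(750,550),interpolation=2)
cv2.imwrite('pics/f.png',cv2.resize(np.vstack([t,s]),(470,595)))
E
```

```text
[ 0.36287165 -0.16845096  0.18315392] [ 1.1657603  -0.80262385  0.46214623]
top [239.7 178.9] 38 [ 0.5743 -0.0141] z 0.0736 0.0695
top [204.4 185.6] 42 [0.5563 0.0837] z 0.0737 0.07
top [313.7 203.2] 37 [ 0.5051 -0.2186] z 0.0733 0.0704
side [278.9 149.3] 44 [ 0.5032 -0.206 ] z 0.072 0.0677
side [234.5 182.7] 55 [ 0.5716 -0.002 ] z 0.0732 0.0682
side [229.3 205.9] 63 [0.5534 0.0968] z 0.0709 0.0682
```

View pics/f.png

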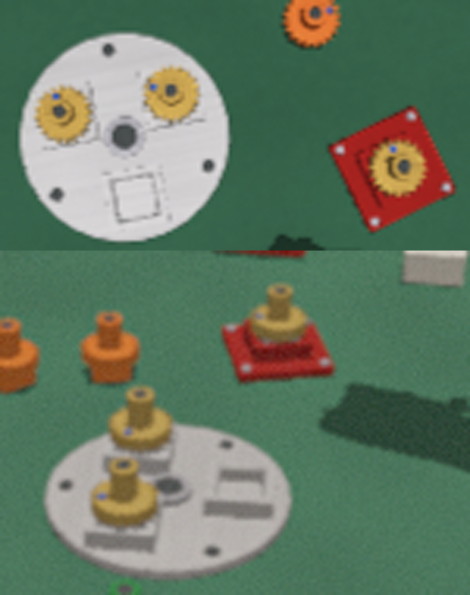

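```bash
python3 -c "
from h import *
print(sign_off(), sense()['clock'])"
```

```text
the job is handed in; nothing more can be done
the job is handed in; nothing more can be done
```

I turned all three gears about a quarter turn and found unit_a dragging. I moved it to the red reject nest, released it and handed the job in. No verdict was reported.

| Unit | Turn | Moment about the vertical |
|---|---|---|
| unit_a | about 80° net | 0.29 to 0.32 N m, in both directions |
| unit_b | about 86° | up to 0.07 N m |
| unit_c | about 86° | up to 0.05 N m |

The b and c readings come out slightly above the 0.03 N m given for sound units, but the readings scatter by a few hundredths. The paint dots showed that all three gears had turned while the units stood seated.

**Seating unit_a:** It went in with side forces under 3 N. The floor was felt at the same tool height (44.6 mm) as when it was gripped in the carrier.

**Last checks:**
- **unit_a in the nest:** It stands upright, with its hub within about 1.5 mm of the nest centre.
- **Hub height:** The top view puts it up to 1 mm above the good units and the side view puts it 0.5 mm below. I took this as camera noise.
- **Good units:** b and c are within about 1 mm of their start.
- **Arm:** It is clear of everything. The clock was at about 23 s at the last check, well under the 66 s limit.

The contact between unit_a's journal and the nest floor cannot be seen, so I could not check it directly.

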